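# Centre the mixing cup and tare the bench scale

### The arm

A 6-joint arm with a two-finger parallel gripper is mounted at the origin on the work surface. World frame = base frame: x ahead of the robot, y to its left, z up, the work surface at z = 0. Lengths are in m, angles in rad, forces in N, time in s.
With the tool pointing down it reaches from about 0.25 to 0.85 m from the base axis. Payload 12.5 kg.
Tool frame: the origin (TCP) lies on the centre line of the jaws, within the pads' length; the fingertips stand 19 mm ahead of it and the grasp point (between the pads) is the TCP (tips_ahead is the distance from the TCP to the fingertips, in m); z points along the fingers, y is the line along which they close (so a half turn about z gives the same grasp; the last joint's range is limited). The gripper opens to 93 mm and grips with 3 to 60 N. Pads are 15 mm wide; open, the fingers measure 128 mm over their backs; the gripper's body (75 mm by 188 mm) begins 65 mm behind the grasp point.
Start: joints at [1.072, 0.351, 1.652, -0, 1.139, -0.085], TCP at [0.221, 0.504, 0.238] pointing down, gripper open.
Joint ranges: [-2.75, 2.75], [-0.79, 2.1], [0.01, 2.65], [-1.57, 4.71], [0.07, 3.14], [-2.87, 2.87]. Speed limits (rad/s): [2.22, 2.22, 2.79, 3.14, 3.14, 3.14].

### API

Orientations are given as a unit quaternion [w, x, y, z].
In Python, from rig import * gives the robot as it stands.
- The arm moves only by the tool move_arm, never from a script. Its argument "targets" is a list of rows, each an object of numbers: "wx", "wy", "wz": the turn, a rotation vector about the tool's x, y, z in degrees; "dx", "dy", "dz": the shift along the tool's x, y, z in cm; "jaw": the opening, from 0 (shut) to 1 (fully open). In form: [{"wx": .., "wy": .., "wz": .., "dx": .., "dy": .., "dz": .., "jaw": ..}, ...]. A call has 1 to 12 rows; each row is the pose to reach, as a shift and turn from the pose commanded when the call began, along the tool's axes at that moment; what a row does not reach only later rows make up. A row lasts 1/12 s, in which the tool goes at most 41.7 mm and 7.16 degrees, less where a joint would pass 70% of its speed; a pose out of reach is approached as far as the arm can. A call with a gripper value outside its range is refused whole. The fingers move at their own pace and stop on an object; the grip force is fixed at half the most. Time passes only in rows, so rows that repeat a pose let the fingers close. It gives the time, the measured TCP pose, the force, the opening and the grip force at its end, in the units of the state.
- get_state(): the state, without advancing time (a new reading comes with each control period).
- capture(name): name is "scene" or "top"; returns a dict with "pixels" (400x640x3 uint8, red, green, blue), "range_z" (400x640 float32, m along the optical axis (not along the pixel's ray), 0 where there is no reading), "fx", "fy", "cx", "cy" (pixels), "distortion" ([k1, k2, p1, p2, k3] as OpenCV has them; the pictures are not rectified), "origin" and "orientation" of the camera in the world. Camera axes: x right, y down, z forward; pixel columns grow to the right and rows downward; lengths in m; the calibration is good to about 2 mm. A picture is of the moment at which its call begins.
- hand_in(): hands the job in; it is judged then, once.
Trained networks look in the newest picture that a camera, given by its name, has taken for a name from the list of things; names that differ only in an ending like _2 or _b are one class to them, and where a whole thing is asked for, a point or a joint stands for the part that bears it (a point fixed in the world has none). Each returns a list of dicts, best first, with "score" (0 to 1); they miss things now and then, are a little off and sometimes report something else, mostly with a low value. They report only what shows in the picture. A call takes as long as a camera call.
- spot_in(camera, query): "pixel" ([column, row] in pixels, amid what is visible of it).
The state is a dict: "time": time; "joint_positions": joint angles; "dq": joint speeds; "tau": joint torques, N m; "tcp_pos": TCP position; "orientation": TCP orientation; "ft_force": force on the tool from outside, world axes, zero at the start; "torque": the same for the moment, N m; "opening": finger opening in m; "finger_force": force on a finger pad.
Only numpy, scipy, OpenCV 4.12 (cv2) and the standard library are available. Lean on these libraries where they do the work, as an engineer would, in place of code of your own. Each camera call takes 0.05 s, during which the arm holds its last target. There are 200 camera calls.

### The job

Get the bench scale ready for weighing out: with the fingers gently push the empty teal cup across the steel pan, without gripping it or picking it up, until it stands inside the ring marked in the middle of the pan. Then take the hand off cup and pan and press the blue tare key lightly down and let it come up again, pressing none of the other keys, and draw back. Leave the other things on the bench where they are.

Things in the scene. Friction and masses are not known exactly. Their poses are not given: they have to be found in the camera images.
- cup: empty teal plastic mixing cup standing upright on the scale's pan, straight-sided, 66 mm outside diameter, 55 mm high, open at the top, about 0.12 kg; origin at the centre of its underside, z up along its axis
- pan: level steel weighing pan of the scale, 180 mm along x, 200 mm along y; origin at the centre of its top surface, 62 mm above the bench; x points to the back of the scale (away from the key panel), y to the left, z up. A thin dark grey ring of 94 mm diameter is marked round its centre. The cup starts 30 to 62 mm off the centre, on the pan's left half
- tare_key_top (a point): centre of the top face of the blue tare key, second from the right in the row of four; moves with the key. It stands 4.5 mm proud of the panel, about 42 mm above the bench, 153 mm in front of the pan's centre. Axes: z out of the key (leaning 8 degrees towards the robot), y to the left along the row. About 1.5 N starts the key, 6 N holds it fully down at 3 mm, then a hard stop
- tare_key (a joint): blue tare key on the scale's front panel, a sprung key cap 24 mm wide and 22 mm deep; value is how far it is pressed in, 0 = up, 0.003 m = fully down; it counts as pressed beyond 0.0015 m and springs back by itself
- power_key (a joint): red power key on the scale's front panel, a sprung key cap 24 mm wide and 22 mm deep; value is how far it is pressed in, 0 = up, 0.003 m = fully down; right end of the row, 44 mm to the right of the tare key
- unit_key (a joint): grey unit key on the scale's front panel, a sprung key cap 24 mm wide and 22 mm deep; value is how far it is pressed in, 0 = up, 0.003 m = fully down; 44 mm to the left of the tare key
- mode_key (a joint): grey mode key on the scale's front panel, a sprung key cap 24 mm wide and 22 mm deep; value is how far it is pressed in, 0 = up, 0.003 m = fully down; left end of the row, 88 mm to the left of the tare key
- paint: closed green paint bottle with a white cap, 68 mm diameter, 170 mm high, standing on the bench; origin at the centre of its underside; to be left alone
- paste: beige can of paste powder, 90 mm diameter, 130 mm high, standing on the bench; origin at the centre of its underside; to be left alone
- pot: yellow plastic pot, 72 mm rim diameter, 70 mm high, standing on the bench; origin at the centre of its underside; to be left alone
- brush: paint brush with a white handle, 200 mm long, lying on the bench to the left of the scale; origin under its middle, x along it; to be left alone
- spoon: spoon with a wooden handle, 170 mm long, lying on the bench to the right of the scale; origin under its middle, x along it; to be left alone
- tape: roll of masking tape lying flat, 96 mm outside diameter, 25 mm high; origin at the centre of its underside; to be left alone
- offcut: white foam offcut, 90 x 60 x 40 mm, lying on the bench; origin at the centre of its underside; to be left alone
- scale: the whole bench scale, 272 mm deep (x), 220 mm wide (y), 62 mm high at the pan; origin on the bench under the middle of its housing, x to the back, y to the left; the pan's centre is 40 mm behind the origin. In front of the pan (-x, towards the robot) a cream panel slopes down 8 degrees, with a display and, before it, the row of four keys, 44 mm apart centre to centre. The scale does not shift on the bench

How it is judged:
On the way, in this order (a step that is already met when the one before it is completed fails the run):
1. the cup stands upright inside the ring on the pan, at rest, and the hand is off cup and pan (horizontal distance between cup and pan below 0.014 m and z of cup in the frame of pan between -0.004 and 0.004 m and angle between cup's own z axis and vertical below 0.1 rad and linear speed of cup below 0.01 m/s and contact force between each of the fingers, the arm and cup below 0.3 N and contact force between each of the fingers, the arm and pan below 0.3 N), for 0.2 s.
2. the blue tare key is pressed while the cup stands inside the ring and the hand is off cup and pan (all of step 1 and value of joint tare_key above 0.0015 m), for 0.06 s.
At the end, for the whole second after the job is handed in: the cup stands upright and still on the pan with its axis within 14 mm of the pan's centre (inside the ring), the tare key has been pressed after that and is up again, as are the other keys (value of joint each of tare_key, power_key, unit_key, mode_key below 0.0008 m and horizontal distance between cup and pan below 0.014 m and z of cup in the frame of pan between -0.004 and 0.004 m and angle between cup's own z axis and vertical below 0.1 rad and linear speed of cup below 0.01 m/s); the robot touches nothing.
It fails at once if the cup is gripped or shoved hard (the fingers bear on it with more than 12 N) (contact force between the fingers and cup above 12 N).
It fails at once if the cup is lifted more than 10 mm off the pan, tipped more than 20 degrees or falls off the pan (z of cup in the frame of pan above 0.01 m or z of cup in the frame of pan below -0.01 m or angle between cup's own z axis and vertical above 0.35 rad).
It fails at once if another key is pressed (more than 1.5 mm) (value of joint any of power_key, unit_key, mode_key above 0.0015 m).
It fails at once if the robot bears on the scale, its keys or its pan with more than 25 N (contact force between any of the fingers, the arm and scale above 25 N).
It fails at once if another thing on the bench is moved more than 20 mm (distance of any of paint, paste, pot, brush, spoon, tape, offcut from where it was at the start of the episode above 0.02 m).
It also fails if it takes over 45 s, if anything falls off the work surface, if the arm or the gripper's body presses on something with over 40 N, if the wrist force passes 120 N, or if a joint passes its speed limit or range.

## Working session

There is one attempt and no reset: what is moved stays moved. The work goes in short steps, Python scripts to look and compute and a tool call to move; the robot and the scene stay as the last step left them, time stands still between calls to the robot, and variables do not carry over. Pictures are saved under pics/ and viewed, at most 10 in all, crops included, and the job is handed in when it is done.

Besides the shell and the picture viewer there is one more tool, called after "Call:" by a JSON object that holds its "op" and its "data". move_arm: Moves the arm, as the interface text tells. Its arguments: {"type":"object","properties":{"targets":{"type":"array"}},"required":["targets"]}

```bash
mkdir -p pics; cat > h.py <<'E'
from rig import *
import numpy as np, cv2
from scipy.spatial.transform import Rotation as R
def q(o): return R.from_quat([o[1],o[2],o[3],o[0]])
def cam(n):
    c=capture(n); K=np.array([[c["fx"],0,c["cx"]],[0,c["fy"],c["cy"]],[0,0,1.]])
    return c,K,np.array(c["distortion"],float)
def cloud(c,K,D):
    v,u=np.mgrid[0:400,0:640]
    p=cv2.undistortPoints(np.stack([u,v],-1).reshape(-1,1,2).astype(np.float64),K,D).reshape(400,640,2)
    z=c["range_z"][...,None]
    P=np.concatenate([p*z,z],-1)
    return P@q(c["orientation"]).as_matrix().T+np.array(c["origin"])
E
python3 - <<'E'
from h import *
s=get_state(); print(s["time"],s["tcp_pos"],s["orientation"],s["opening"],s["ft_force"])
for n in ("scene","top"):
    c,K,D=cam(n); P=cloud(c,K,D); cv2.imwrite(f"pics/{n}0.png",c["pixels"][...,::-1])
    print(n,c["origin"])
    np.save(n+"0.npy",P); np.save(n+"0px.npy",c["pixels"])
    for t in ("cup","pan","tare_key_top","tare_key","power_key","unit_key","mode_key","paint","paste","pot","tape"):
        for r in spot_in(n,t)[:1]:
            u,v=map(int,np.round(r["pixel"])); print(t,u,v,round(r["score"],2),P[v,u].round(4))
E
```

```text
0.0 [0.2209825  0.50330373 0.23708274] [-1.70491041e-04  2.05434059e-01  9.78670779e-01 -5.69534159e-04] 0.09309310327553948 [ 0.73227705 -0.4195833   0.77046131]
scene [1.11369883 0.73965422 1.02173841]
cup 291 221 0.79 [0.6287 0.0589 0.0658]
pan 280 226 0.72 [0.6768 0.0743 0.0953]
tare_key_top 318 192 0.56 [0.4847 0.0079 0.0452]
power_key 312 190 0.5 [ 0.4892 -0.0148  0.0397]
unit_key 330 199 0.43 [0.4744 0.0504 0.0408]
mode_key 343 209 0.62 [0.4747 0.107  0.0431]
paint 389 262 0.89 [0.5523 0.351  0.106 ]
paste 352 300 0.69 [0.7046 0.3767 0.1275]
pot 185 149 0.75 [ 0.6947 -0.4197  0.0648]
tape 406 345 0.64 [0.636  0.4995 0.0007]
top [0.38568762 0.03861456 1.30916585]
cup 312 170 0.61 [0.649  0.0777 0.0654]
pan 325 176 0.77 [0.6278 0.0333 0.0605]
tare_key_top 332 218 0.59 [0.4832 0.0126 0.0412]
power_key 340 219 0.47 [ 0.4794 -0.0151  0.0367]
mode_key 342 218 0.69 [ 0.4824 -0.0221  0.0397]
paint 240 206 0.83 [0.5231 0.3127 0.1239]
paste 234 163 0.72 [0.6661 0.3329 0.1269]
pot 465 157 0.66 [ 0.6952 -0.4774  0.0119]
tape 189 176 0.52 [0.6464 0.5186 0.0284]
```

```bash
python3 - <<'E'
from h import *
t=cv2.imread("pics/top0.png")[130:240,250:400]; s=cv2.imread("pics/scene0.png")[160:280,220:380]
cv2.imwrite("pics/a.png",cv2.resize(t,None,fx=5,fy=5,interpolation=cv2.INTER_CUBIC))
cv2.imwrite("pics/b.png",cv2.resize(s,None,fx=5,fy=5,interpolation=cv2.INTER_CUBIC)[:600])
for n in ("top","scene"):
    P=np.load(n+"0.npy");px=np.load(n+"0px.npy"); hsv=cv2.cvtColor(px,cv2.COLOR_RGB2HSV)
    box=(P[...,0]>.4)&(P[...,0]<.8)&(P[...,1]>-.15)&(P[...,1]<.2)
    rim=box&(P[...,2]>.10)&(P[...,2]<.13); Q=P[rim]
    (c,r)=cv2.minEnclosingCircle(Q[:,:2].astype(np.float32)) if len(Q) else (0,0); print(n,"rim",len(Q),c,r,Q.min(0),Q.max(0))
    pan=box&(abs(P[...,2]-.062)<.004)
    print("pan",cv2.minAreaRect(P[pan][:,:2].astype(np.float32)),pan.sum(), np.median(P[pan][:,2]))
    m=box&(hsv[...,1]>110)&(P[...,0]<.54)
    for nm,lo,hi in(("blue",100,130),("red",-1,10),("teal",80,99)):
        k=m&(hsv[...,0]>lo)&(hsv[...,0]<hi)
        if k.any(): print(nm,k.sum(),np.median(P[k],0),P[k].min(0),P[k].max(0),np.argwhere(k).mean(0))
E
```

```text
top rim 93 (0.6448533535003662, 0.08508951216936111) 0.033300500363111496 [0.6116667  0.05278599 0.1001004 ] [0.67708306 0.11623475 0.12185852]
pan ((0.6704171895980835, 0.05748015642166138), (0.25770384073257446, 0.2002464085817337), 6.090991020202637) 2430 0.06175811818680643
blue 37 [0.48006672 0.01285831 0.04123837] [0.47266248 0.00232151 0.03560309] [0.49034761 0.02327594 0.04709209] [218.54054054 331.59459459]
red 41 [ 0.48570357 -0.02901471  0.04148159] [ 0.4752817  -0.04004038  0.03314509] [ 0.49620838 -0.01853379  0.04757621] [216.63414634 344.14634146]
scene rim 255 (0.6469456553459167, 0.08244379609823227) 0.03531873971223831 [0.6125698  0.04775316 0.10009231] [0.67921662 0.11651355 0.12024854]
pan ((0.6708806753158569, 0.053895264863967896), (0.2613665461540222, 0.20413361489772797), 6.53662633895874) 2809 0.06240588909743483
blue 24 [0.48492062 0.01519756 0.04301519] [0.47379558 0.00755858 0.0387977 ] [0.49223027 0.02365127 0.04518166] [193.79166667 319.83333333]
red 28 [ 0.48838447 -0.02775011  0.04240948] [ 0.47833978 -0.04179834  0.03864687] [ 0.49651878 -0.01896275  0.04567074] [186.89285714 309.28571429]
```

View pics/a.png

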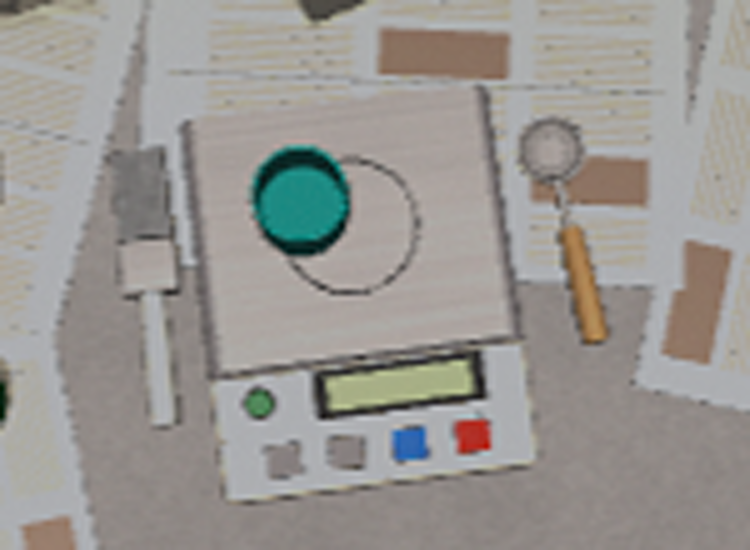

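View pics/b.png

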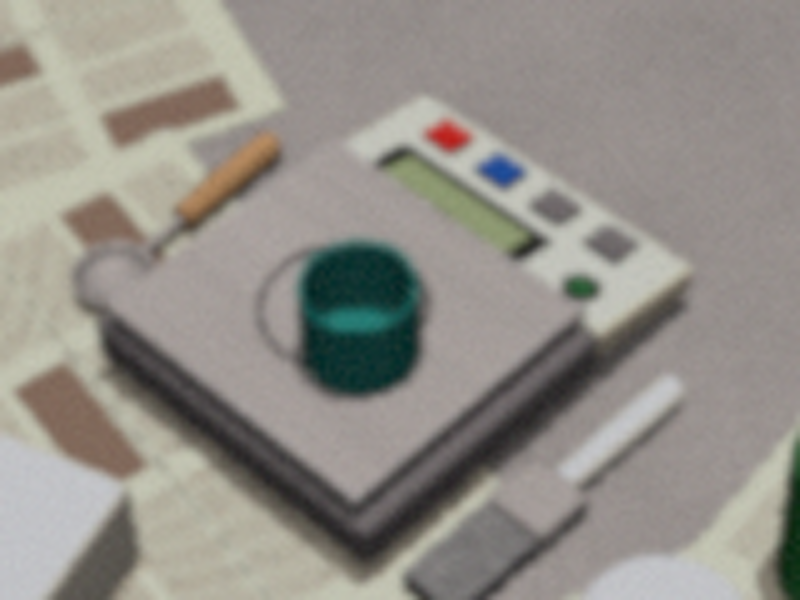

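View pics/scene0.png

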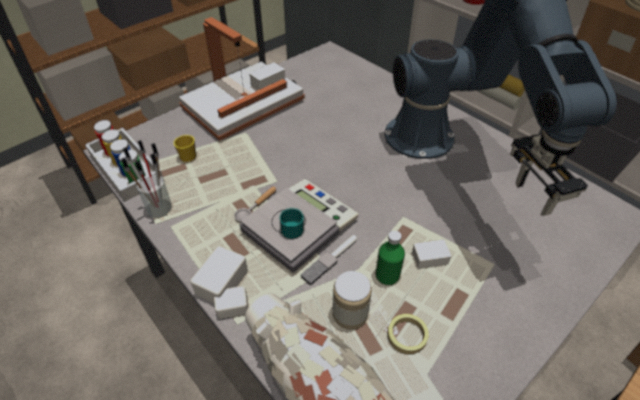

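The top crop shows the teal cup at about (300,200), upper left of the dark ring, which is centred near (352,226). The pan corners are at (185,122), (484,88), (517,340) and (212,375). The blue key is at (410,443), between red (472,436) and grey (347,450). The scene crop agrees: the cup stands on the pan's left half, and nothing blocks an approach from the left between the brush and the cup.

```bash
cat >> h.py <<'E'
def ray(c,K,D,px,z):
    p=cv2.undistortPoints(np.array(px,float).reshape(-1,1,2),K,D).reshape(-1,2)
    d=np.c_[p,np.ones(len(p))]@q(c["orientation"]).as_matrix().T; o=np.array(c["origin"])
    return o+d*((z-o[2])/d[:,2])[:,None]
def tool(p,yaw):
    "shift (cm) and wz (deg) from present TCP to p with tool x at world angle yaw deg"
    s=get_state(); Rm=q(s["orientation"]); d=Rm.inv().apply(np.array(p)-s["tcp_pos"])*100
    x=Rm.apply([1,0,0]); return d.round(2),-(yaw-np.degrees(np.arctan2(x[1],x[0])))
E
python3 - <<'E'
from h import *
c,K,D=cam("top")
A=lambda L:np.array(L)/5.-.4+[250,130]
cn=ray(c,K,D,A([(185,122),(484,88),(517,340),(212,375)]),.062);print(cn.round(4),cn.mean(0))
print("ring",ray(c,K,D,A([(352,226)]),.062))
k=ray(c,K,D,A([(285,460),(347,450),(410,443),(472,436)]),.042);print(k.round(4))
c,K,D=cam("scene"); B=lambda L:np.array(L)/5.-.4+[220,160]
cn=ray(c,K,D,B([(103,322),(357,510),(583,320),(340,145)]),.062);print("scene",cn.round(4),cn.mean(0))
print(ray(c,K,D,B([(447,136),(502,170),(556,206),(611,243)]),.042).round(4))
print(tool([.65,.16,.18],78))
E
```

```text
[[ 0.7089  0.1653  0.062 ]
 [ 0.728  -0.044   0.062 ]
 [ 0.5498 -0.0608  0.062 ]
 [ 0.5308  0.1486  0.062 ]] [0.62935612 0.05226452 0.062     ]
ring [[0.63211261 0.05046616 0.062     ]]
[[ 0.4728  0.1007  0.042 ]
 [ 0.4787  0.0577  0.042 ]
 [ 0.4824  0.014   0.042 ]
 [ 0.4862 -0.029   0.042 ]]
scene [[ 0.7402 -0.0289  0.062 ]
 [ 0.7138  0.1645  0.062 ]
 [ 0.5388  0.1466  0.062 ]
 [ 0.5541 -0.0505  0.062 ]] [0.63670715 0.05791815 0.062     ]
[[ 0.4885 -0.0296  0.042 ]
 [ 0.4826  0.0146  0.042 ]
 [ 0.4784  0.0583  0.042 ]
 [ 0.4744  0.1016  0.042 ]]
(array([-53.08, -14.21,   5.76]), np.float64(78.28965940841587))
```

Call:
{"op": "move_arm", "data": {"targets": [{"dx": -4, "dy": -1, "wz": 7, "jaw": 0.43}, {"dx": -8, "dy": -2, "wz": 14, "jaw": 0.43}, {"dx": -12, "dy": -3, "wz": 20, "jaw": 0.43}, {"dx": -16, "dy": -4, "wz": 26, "jaw": 0.43}, {"dx": -20, "dy": -5, "wz": 32, "jaw": 0.43}, {"dx": -24, "dy": -6, "wz": 38, "jaw": 0.43}, {"dx": -28, "dy": -7, "wz": 44, "jaw": 0.43}, {"dx": -32, "dy": -8, "wz": 50, "jaw": 0.43}, {"dx": -36, "dy": -9, "wz": 56, "jaw": 0.43}, {"dx": -40, "dy": -10, "wz": 63, "jaw": 0.43}, {"dx": -44, "dy": -11, "wz": 70, "jaw": 0.43}, {"dx": -48, "dy": -12, "wz": 77, "jaw": 0.43}]}}

```text
schema error: expected keys wx, wy, wz, dx, dy, dz, jaw
```

```bash
python3 - <<'E'
from h import *
s=get_state();print(s["time"],s["tcp_pos"],s["opening"],q(s["orientation"]).as_matrix().round(3).tolist())
print(tool([.6707,.155,.18],70))
E
```

```text
1.3 [0.22111879 0.50357958 0.23763688] 0.09295929216304148 [[-0.916, 0.402, -0.0], [0.402, 0.916, 0.0], [0.0, 0.0, -1.0]]
(array([-55.18, -13.84,   5.76]), np.float64(86.28965940841587))
```

Call:
{"op": "move_arm", "data": {"targets": [{"wx": 0, "wy": 0, "wz": 7, "dx": -4, "dy": -1, "dz": 0, "jaw": 0.43}, {"wx": 0, "wy": 0, "wz": 14, "dx": -8, "dy": -2, "dz": 0, "jaw": 0.43}, {"wx": 0, "wy": 0, "wz": 20, "dx": -12, "dy": -3, "dz": 0, "jaw": 0.43}, {"wx": 0, "wy": 0, "wz": 26, "dx": -16, "dy": -4, "dz": 0, "jaw": 0.43}, {"wx": 0, "wy": 0, "wz": 32, "dx": -20, "dy": -5, "dz": 0, "jaw": 0.43}, {"wx": 0, "wy": 0, "wz": 38, "dx": -24, "dy": -6, "dz": 0, "jaw": 0.43}, {"wx": 0, "wy": 0, "wz": 44, "dx": -28, "dy": -7, "dz": 0, "jaw": 0.43}, {"wx": 0, "wy": 0, "wz": 50, "dx": -32, "dy": -8, "dz": 0, "jaw": 0.43}, {"wx": 0, "wy": 0, "wz": 56, "dx": -36, "dy": -9, "dz": 0, "jaw": 0.43}, {"wx": 0, "wy": 0, "wz": 63, "dx": -40, "dy": -10, "dz": 0, "jaw": 0.43}, {"wx": 0, "wy": 0, "wz": 70, "dx": -44, "dy": -11, "dz": 0, "jaw": 0.43}, {"wx": 0, "wy": 0, "wz": 77, "dx": -48, "dy": -12, "dz": 0, "jaw": 0.43}]}}

```text
time: 2.3
tcp_pos: [0.6138, 0.1991, 0.2377]
orientation: [0.0, 0.772, 0.636, 0.0]
ft_force: [0.5, -0.2, 0.2]
opening: 0.0402
finger_force: 0.0
```

```bash
python3 - <<'E'
from h import *
s=get_state();print(s["time"],s["tcp_pos"],s["opening"],q(s["orientation"]).as_matrix().round(3).tolist())
print(tool([.6707,.155,.18],70))
E
```

```text
2.3 [0.61376305 0.19906331 0.23767114] 0.04024377659863762 [[0.192, 0.981, 0.0], [0.981, -0.192, 0.0], [0.0, 0.0, -1.0]]
(array([-3.23,  6.43,  5.77]), np.float64(8.93506357627082))
```

Call:
{"op": "move_arm", "data": {"targets": [{"wx": 0, "wy": 0, "wz": 5, "dx": -1.6, "dy": 3.2, "dz": 1, "jaw": 0.43}, {"wx": 0, "wy": 0, "wz": 8.9, "dx": -3.2, "dy": 6.4, "dz": 3, "jaw": 0.43}, {"wx": 0, "wy": 0, "wz": 8.9, "dx": -3.2, "dy": 6.4, "dz": 6, "jaw": 0.43}, {"wx": 0, "wy": 0, "wz": 8.9, "dx": -3.2, "dy": 6.4, "dz": 9, "jaw": 0.43}, {"wx": 0, "wy": 0, "wz": 8.9, "dx": -3.2, "dy": 6.4, "dz": 11.5, "jaw": 0.43}, {"wx": 0, "wy": 0, "wz": 8.9, "dx": -3.2, "dy": 6.4, "dz": 13.2, "jaw": 0.43}, {"wx": 0, "wy": 0, "wz": 8.9, "dx": -3.2, "dy": 6.4, "dz": 14, "jaw": 0.43}, {"wx": 0, "wy": 0, "wz": 8.9, "dx": -3.2, "dy": 6.4, "dz": 14, "jaw": 0.43}]}}

```text
time: 2.97
tcp_pos: [0.6684, 0.1572, 0.0957]
orientation: [-0.001, 0.817, 0.576, -0.001]
ft_force: [-0.4, -0.1, -0.5]
opening: 0.0398
finger_force: 0.0
```

```bash
python3 - <<'E'
from h import *
s=get_state();print(s["time"],s["tcp_pos"],s["opening"],s["ft_force"])
c,K,D=cam("scene"); cv2.imwrite("pics/c.png",cv2.resize(c["pixels"][160:280,220:380,::-1],None,fx=5,fy=5,interpolation=cv2.INTER_CUBIC))
u=np.array([np.cos(np.radians(70)),np.sin(np.radians(70))])
C=np.array([.6325,.0507]); cup=np.array([.645,.0845]); t=np.array(s["tcp_pos"][:2]); n=np.array([u[1],-u[0]])
print("cup rel tcp along x,y:",(cup-t)@u,(cup-t)@n,"goal",(C-t)@u,(C-t)@n, tool([*(C+.0337*u),.097],70))
E
```

```text
2.9667 [0.66844702 0.15721384 0.09574795] 0.03983855627329897 [-0.38705103 -0.09132173 -0.51254613]
cup rel tcp along x,y: -0.07634801584320577 0.002836605495917934 goal -0.11238487821734038 0.002650728580501631 (array([-7.91,  0.14,  0.05]), np.float64(0.3930566985562223))
```

View pics/c.png

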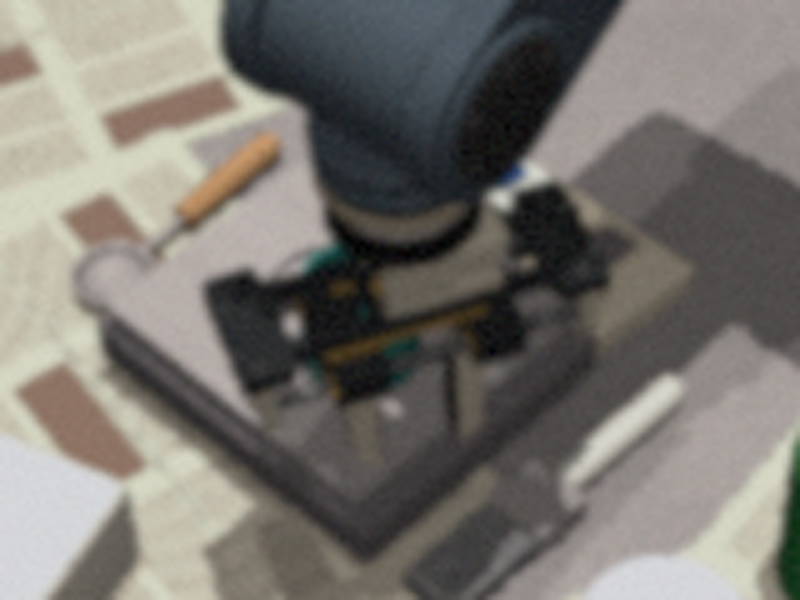

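The fingertips, at about (370,440) and (465,420), stand over the back-left part of the pan, clear of it, with the cup just ahead. Now I'll push gently.

Call:
{"op": "move_arm", "data": {"targets": [{"wx": 0, "wy": 0, "wz": 0, "dx": -1.2, "dy": 0.2, "dz": 0, "jaw": 0.43}, {"wx": 0, "wy": 0, "wz": 0, "dx": -2.4, "dy": 0.2, "dz": 0, "jaw": 0.43}, {"wx": 0, "wy": 0, "wz": 0, "dx": -3.2, "dy": 0.2, "dz": 0, "jaw": 0.43}, {"wx": 0, "wy": 0, "wz": 0, "dx": -3.6, "dy": 0.2, "dz": 0, "jaw": 0.43}, {"wx": 0, "wy": 0, "wz": 0, "dx": -3.9, "dy": 0.2, "dz": 0, "jaw": 0.43}, {"wx": 0, "wy": 0, "wz": 0, "dx": -4.2, "dy": 0.2, "dz": 0, "jaw": 0.43}, {"wx": 0, "wy": 0, "wz": 0, "dx": -4.5, "dy": 0.2, "dz": 0, "jaw": 0.43}, {"wx": 0, "wy": 0, "wz": 0, "dx": -4.8, "dy": 0.2, "dz": 0, "jaw": 0.43}, {"wx": 0, "wy": 0, "wz": 0, "dx": -5.1, "dy": 0.2, "dz": 0, "jaw": 0.43}, {"wx": 0, "wy": 0, "wz": 0, "dx": -5.4, "dy": 0.2, "dz": 0, "jaw": 0.43}, {"wx": 0, "wy": 0, "wz": 0, "dx": -5.7, "dy": 0.2, "dz": 0, "jaw": 0.43}, {"wx": 0, "wy": 0, "wz": 0, "dx": -6.0, "dy": 0.2, "dz": 0, "jaw": 0.43}]}}

```text
time: 4.02
tcp_pos: [0.651, 0.1, 0.0977]
orientation: [0.0, 0.817, 0.576, 0.0]
ft_force: [0.6, 1.8, 0.4]
opening: 0.0398
finger_force: 0.7
```

Call:
{"op": "move_arm", "data": {"targets": [{"wx": 0, "wy": 0, "wz": 0, "dx": -0.3, "dy": 0, "dz": 0, "jaw": 0.43}, {"wx": 0, "wy": 0, "wz": 0, "dx": -0.6, "dy": 0, "dz": 0, "jaw": 0.43}, {"wx": 0, "wy": 0, "wz": 0, "dx": -0.9, "dy": 0, "dz": 0, "jaw": 0.43}, {"wx": 0, "wy": 0, "wz": 0, "dx": -1.2, "dy": 0, "dz": 0, "jaw": 0.43}, {"wx": 0, "wy": 0, "wz": 0, "dx": -1.4, "dy": 0, "dz": 0, "jaw": 0.43}, {"wx": 0, "wy": 0, "wz": 0, "dx": -1.6, "dy": 0, "dz": 0, "jaw": 0.43}, {"wx": 0, "wy": 0, "wz": 0, "dx": -1.7, "dy": 0, "dz": 0, "jaw": 0.43}, {"wx": 0, "wy": 0, "wz": 0, "dx": -1.7, "dy": 0, "dz": 0, "jaw": 0.43}]}}

```text
time: 4.68
tcp_pos: [0.6453, 0.0839, 0.0976]
orientation: [0.0, 0.817, 0.576, -0.0]
ft_force: [-0.0, -0.2, -0.1]
opening: 0.0399
finger_force: 0.2
```

```bash
cat > look.py <<'E'
from h import *
import sys
s=get_state();print(s["time"],s["tcp_pos"],s["opening"],s["ft_force"])
ims=[]
for n,(r,cc) in (("scene",(slice(180,260),slice(240,360))),("top",(slice(140,220),slice(270,390)))):
    c,K,D=cam(n);P=cloud(c,K,D);px=c["pixels"];hsv=cv2.cvtColor(px,cv2.COLOR_RGB2HSV)
    ims.append(cv2.resize(px[r,cc,::-1],None,fx=3.3,fy=3.3,interpolation=cv2.INTER_CUBIC))
    m=(hsv[...,0]>78)&(hsv[...,0]<100)&(hsv[...,1]>100)&(P[...,0]>.5)&(P[...,0]<.75)&(abs(P[...,1]-.05)<.12)&(P[...,2]>.06)&(P[...,2]<.125)
    if m.any(): print(n,m.sum(),P[m].min(0).round(4),P[m].max(0).round(4))
    k=m&(P[...,2]>.1); Q=P[k][:,:2].astype(np.float32)
    if len(Q)>4: print(n,"rim",len(Q),cv2.minEnclosingCircle(Q))
cv2.imwrite(f"pics/{sys.argv[1]}.png",np.hstack(ims))
E
python3 look.py d
```

```text
4.6833 [0.64525442 0.08393108 0.09764231] 0.03985812730616826 [-0.03399038 -0.22786433 -0.12246833]
scene 223 [0.6027 0.0234 0.0636] [0.6588 0.0894 0.1244]
scene rim 70 ((0.6318029165267944, 0.05965263396501541), 0.031063996255397797)
```

View pics/d.png

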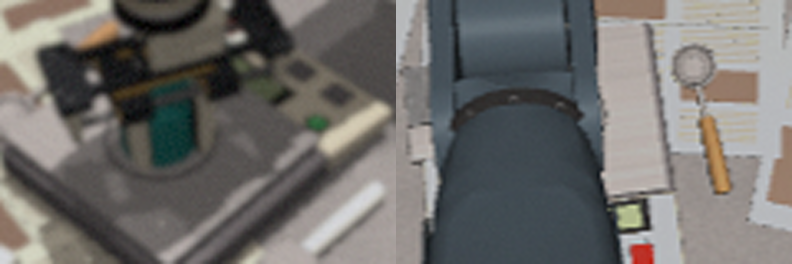

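The left half shows the cup standing inside the ring at about (165,130); the ring runs evenly round its foot. In the right half the arm covers the cup. I'll back off and check.

Call:
{"op": "move_arm", "data": {"targets": [{"wx": 0, "wy": 0, "wz": 0, "dx": 0.3, "dy": 0, "dz": 0, "jaw": 0.43}, {"wx": 0, "wy": 0, "wz": 0, "dx": 1.2, "dy": 0, "dz": 0, "jaw": 0.43}, {"wx": 0, "wy": 0, "wz": 0, "dx": 3, "dy": 0, "dz": 0, "jaw": 0.43}, {"wx": 0, "wy": 0, "wz": 0, "dx": 5, "dy": 0, "dz": -0.5, "jaw": 0.43}, {"wx": 0, "wy": 0, "wz": 0, "dx": 6, "dy": 0, "dz": -3, "jaw": 0.43}, {"wx": 0, "wy": 0, "wz": 0, "dx": 7, "dy": -1, "dz": -6.5, "jaw": 0.2}, {"wx": 0, "wy": 0, "wz": 0, "dx": 10, "dy": -3, "dz": -9, "jaw": 0}, {"wx": 0, "wy": 0, "wz": 0, "dx": 13, "dy": -6, "dz": -11, "jaw": 0}, {"wx": 0, "wy": 0, "wz": 0, "dx": 15, "dy": -9, "dz": -12, "jaw": 0}, {"wx": 0, "wy": 0, "wz": 0, "dx": 15, "dy": -12, "dz": -12, "jaw": 0}, {"wx": 0, "wy": 0, "wz": 0, "dx": 15, "dy": -12, "dz": -12, "jaw": 0}]}}

```text
time: 5.7
tcp_pos: [0.5788, 0.2697, 0.2186]
orientation: [-0.0, 0.816, 0.578, -0.0]
ft_force: [-1.4, -1.3, -1.1]
opening: 0.0045
finger_force: 0.0
```

```bash
python3 look.py e; python3 -c "
from h import *
print(tool([.4823-.0139*.08,.0143,.12],5.3))"
```

```text
5.7 [0.57878044 0.26968891 0.21859538] 0.004456490114770292 [-1.36367136 -1.32727264 -1.09974564]
scene 512 [0.6037 0.0171 0.0627] [0.6699 0.086  0.1215]
scene rim 172 ((0.6356896758079529, 0.05288955196738243), 0.03447955846786499)
top 324 [0.6014 0.023  0.0603] [0.6662 0.0845 0.1219]
top rim 76 ((0.6346884369850159, 0.054824959486722946), 0.03364546597003937)
(array([-27.19,  -1.08,   9.8 ]), np.float64(65.20390078103586))
```

View pics/e.png

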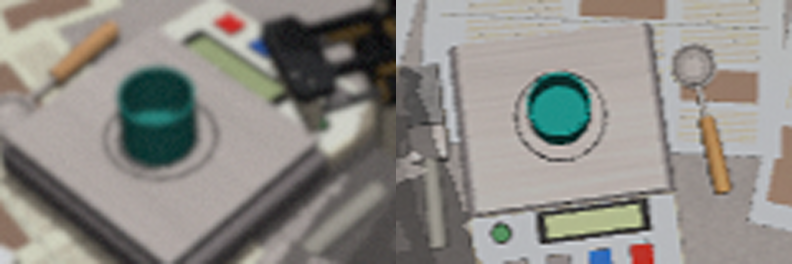

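The cup stands upright inside the ring, in the left half at (157,115) and in the right at (560,107), about 3 mm off centre by range data. The keys are free. Next I'll go above the tare key with the jaw shut.

Call:
{"op": "move_arm", "data": {"targets": [{"wx": 0, "wy": 0, "wz": 6.5, "dx": -2.7, "dy": -0.1, "dz": 0, "jaw": 0}, {"wx": 0, "wy": 0, "wz": 13, "dx": -5.4, "dy": -0.2, "dz": 0, "jaw": 0}, {"wx": 0, "wy": 0, "wz": 19.5, "dx": -8.1, "dy": -0.3, "dz": 0, "jaw": 0}, {"wx": 0, "wy": 0, "wz": 26, "dx": -10.8, "dy": -0.4, "dz": 0, "jaw": 0}, {"wx": 0, "wy": 0, "wz": 32.5, "dx": -13.5, "dy": -0.5, "dz": 0, "jaw": 0}, {"wx": 0, "wy": 0, "wz": 39, "dx": -16.2, "dy": -0.6, "dz": 0, "jaw": 0}, {"wx": 0, "wy": 0, "wz": 45.5, "dx": -19, "dy": -0.7, "dz": 1, "jaw": 0}, {"wx": 0, "wy": 0, "wz": 52, "dx": -22, "dy": -0.9, "dz": 2.5, "jaw": 0}, {"wx": 0, "wy": 0, "wz": 58.5, "dx": -25, "dy": -1, "dz": 4, "jaw": 0}, {"wx": 0, "wy": 0, "wz": 65.2, "dx": -27.2, "dy": -1.1, "dz": 5.8, "jaw": 0}, {"wx": 0, "wy": 0, "wz": 65.2, "dx": -27.2, "dy": -1.1, "dz": 5.8, "jaw": 0}]}}

```text
time: 6.72
tcp_pos: [0.4791, 0.0099, 0.1568]
orientation: [0.0, 0.999, 0.04, -0.002]
ft_force: [-0.4, 1.3, 0.3]
opening: 0.0005
finger_force: 0.0
```

```bash
python3 - <<'E'
from h import *
s=get_state();print(s["time"],s["tcp_pos"],s["opening"],s["ft_force"])
n=R.from_euler("z",5.3,degrees=True).apply([-np.sin(.1396),0,np.cos(.1396)])
k=np.array([.4823,.0143,.042])
for h in (.02,.006,0,-.002,-.003): print(h,tool(k+n*(.019+h),5.3))
print(q(s["orientation"]).as_matrix().round(3))
E
```

```text
6.7167 [0.47906034 0.00990441 0.15683279] 0.0005312549389368522 [-0.3716754   1.34687771  0.30129758]
0.02 (array([-0.15, -0.4 ,  7.62]), np.float64(-0.7172052635590376))
0.006 (array([ 0.05, -0.41,  9.01]), np.float64(-0.7172052635590376))
0 (array([ 0.14, -0.41,  9.6 ]), np.float64(-0.7172052635590376))
-0.002 (array([ 0.17, -0.41,  9.8 ]), np.float64(-0.7172052635590376))
-0.003 (array([ 0.18, -0.41,  9.9 ]), np.float64(-0.7172052635590376))
[[ 0.997  0.08  -0.005]
 [ 0.08  -0.997 -0.   ]
 [-0.005 -0.    -1.   ]]
```

Call:
{"op": "move_arm", "data": {"targets": [{"wx": 0, "wy": 4, "wz": 0, "dx": -0.2, "dy": -0.2, "dz": 2.5, "jaw": 0}, {"wx": 0, "wy": 8, "wz": 0, "dx": -0.2, "dy": -0.2, "dz": 5, "jaw": 0}, {"wx": 0, "wy": 8, "wz": 0, "dx": -0.1, "dy": -0.2, "dz": 7, "jaw": 0}, {"wx": 0, "wy": 8, "wz": 0, "dx": 0, "dy": -0.2, "dz": 8.3, "jaw": 0}, {"wx": 0, "wy": 8, "wz": 0, "dx": 0, "dy": -0.2, "dz": 8.3, "jaw": 0}, {"wx": 0, "wy": 8, "wz": 0, "dx": 0, "dy": -0.2, "dz": 8.3, "jaw": 0}]}}

```text
time: 7.22
tcp_pos: [0.4815, 0.0151, 0.0766]
orientation: [-0.003, 0.997, 0.045, 0.069]
ft_force: [1.0, 1.2, -1.5]
opening: 0.0004
finger_force: 0.0
```

```bash
python3 - <<'E'
from h import *
s=get_state();print(s["time"],s["tcp_pos"],s["ft_force"],s["torque"])
n=R.from_euler("z",5.3,degrees=True).apply([-np.sin(.1396),0,np.cos(.1396)])
k=np.array([.4823,.0143,.042])
for h in (.006,0,-.002): print(h,tool(k+n*(.019+h),5.3))
print(q(s["orientation"]).as_matrix().round(3))
c,K,D=cam("scene"); cv2.imwrite("pics/f.png",cv2.resize(c["pixels"][160:240,270:370,::-1],None,fx=6,fy=6,interpolation=cv2.INTER_CUBIC))
E
```

```text
7.2167 [0.48151958 0.01505976 0.07659968] [ 0.96449817  1.16186218 -1.4980133 ] [0.02946956 0.25320474 0.02181331]
0.006 (array([-0.41,  0.08,  0.94]), np.float64(-0.07775681586570471))
0 (array([-0.41,  0.08,  1.54]), np.float64(-0.07775681586570471))
-0.002 (array([-0.41,  0.08,  1.74]), np.float64(-0.07775681586570471))
[[ 0.986  0.091  0.138]
 [ 0.09  -0.996  0.013]
 [ 0.139 -0.    -0.99 ]]
```

View pics/f.png

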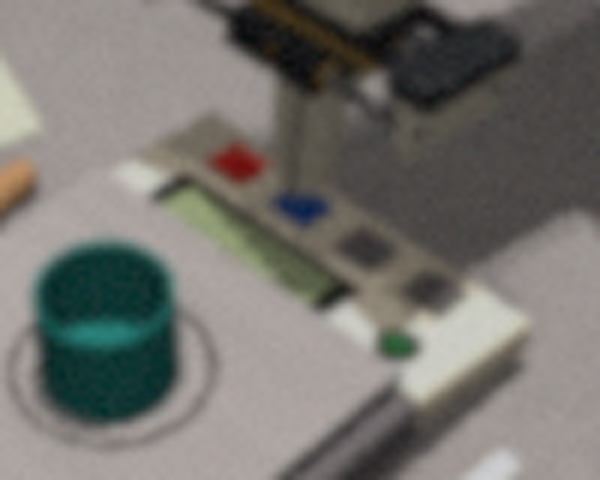

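The shut fingers are right over the blue key at (302,208), and clear of red (238,160) and grey (368,247). Next I'll creep down, watching the force.

Call:
{"op": "move_arm", "data": {"targets": [{"wx": 0, "wy": 0, "wz": 0, "dx": -0.4, "dy": 0.1, "dz": 0.5, "jaw": 0}, {"wx": 0, "wy": 0, "wz": 0, "dx": -0.4, "dy": 0.1, "dz": 0.9, "jaw": 0}, {"wx": 0, "wy": 0, "wz": 0, "dx": -0.4, "dy": 0.1, "dz": 1.1, "jaw": 0}, {"wx": 0, "wy": 0, "wz": 0, "dx": -0.4, "dy": 0.1, "dz": 1.2, "jaw": 0}, {"wx": 0, "wy": 0, "wz": 0, "dx": -0.4, "dy": 0.1, "dz": 1.3, "jaw": 0}, {"wx": 0, "wy": 0, "wz": 0, "dx": -0.4, "dy": 0.1, "dz": 1.4, "jaw": 0}, {"wx": 0, "wy": 0, "wz": 0, "dx": -0.4, "dy": 0.1, "dz": 1.4, "jaw": 0}, {"wx": 0, "wy": 0, "wz": 0, "dx": -0.4, "dy": 0.1, "dz": 1.4, "jaw": 0}]}}

```text
time: 7.93
tcp_pos: [0.479, 0.014, 0.0623]
orientation: [-0.003, 0.997, 0.045, 0.07]
ft_force: [0.7, -0.3, -0.6]
opening: 0.0004
finger_force: 0.0
```

Call:
{"op": "move_arm", "data": {"targets": [{"wx": 0, "wy": 0, "wz": 0, "dx": 0, "dy": 0, "dz": 0.05, "jaw": 0}, {"wx": 0, "wy": 0, "wz": 0, "dx": 0, "dy": 0, "dz": 0.1, "jaw": 0}, {"wx": 0, "wy": 0, "wz": 0, "dx": 0, "dy": 0, "dz": 0.1, "jaw": 0}, {"wx": 0, "wy": 0, "wz": 0, "dx": 0, "dy": 0, "dz": 0.1, "jaw": 0}]}}

```text
time: 8.27
tcp_pos: [0.479, 0.014, 0.0612]
orientation: [-0.003, 0.997, 0.045, 0.07]
ft_force: [0.6, 0.6, 1.1]
opening: 0.0004
finger_force: 0.0
```

Call:
{"op": "move_arm", "data": {"targets": [{"wx": 0, "wy": 0, "wz": 0, "dx": 0, "dy": 0, "dz": 0.05, "jaw": 0}, {"wx": 0, "wy": 0, "wz": 0, "dx": 0, "dy": 0, "dz": 0.1, "jaw": 0}, {"wx": 0, "wy": 0, "wz": 0, "dx": 0, "dy": 0, "dz": 0.1, "jaw": 0}, {"wx": 0, "wy": 0, "wz": 0, "dx": 0, "dy": 0, "dz": 0.1, "jaw": 0}]}}

```text
time: 8.6
tcp_pos: [0.4792, 0.014, 0.0603]
orientation: [-0.003, 0.997, 0.045, 0.07]
ft_force: [-0.6, 0.1, 2.1]
opening: 0.0008
finger_force: 1.3
```

Call:
{"op": "move_arm", "data": {"targets": [{"wx": 0, "wy": 0, "wz": 0, "dx": 0, "dy": 0, "dz": 0.05, "jaw": 0}, {"wx": 0, "wy": 0, "wz": 0, "dx": 0, "dy": 0, "dz": 0.1, "jaw": 0}, {"wx": 0, "wy": 0, "wz": 0, "dx": 0, "dy": 0, "dz": 0.1, "jaw": 0}, {"wx": 0, "wy": 0, "wz": 0, "dx": 0, "dy": 0, "dz": 0.1, "jaw": 0}]}}

```text
time: 8.93
tcp_pos: [0.4793, 0.0141, 0.0593]
orientation: [-0.003, 0.997, 0.045, 0.07]
ft_force: [-1.2, -0.2, 3.6]
opening: 0.0008
finger_force: 2.1
```

Call:
{"op": "move_arm", "data": {"targets": [{"wx": 0, "wy": 0, "wz": 0, "dx": 0, "dy": 0, "dz": 0.05, "jaw": 0}, {"wx": 0, "wy": 0, "wz": 0, "dx": 0, "dy": 0, "dz": 0.05, "jaw": 0}, {"wx": 0, "wy": 0, "wz": 0, "dx": 0, "dy": 0, "dz": 0.05, "jaw": 0}, {"wx": 0, "wy": 0, "wz": 0, "dx": 0, "dy": 0, "dz": 0.05, "jaw": 0}]}}

```text
time: 9.27
tcp_pos: [0.4794, 0.0141, 0.0588]
orientation: [-0.003, 0.997, 0.045, 0.07]
ft_force: [-1.0, 0.6, 5.1]
opening: 0.0004
finger_force: 2.4
```

Call:
{"op": "move_arm", "data": {"targets": [{"wx": 0, "wy": 0, "wz": 0, "dx": 0, "dy": 0, "dz": 0.05, "jaw": 0}, {"wx": 0, "wy": 0, "wz": 0, "dx": 0, "dy": 0, "dz": 0.05, "jaw": 0}, {"wx": 0, "wy": 0, "wz": 0, "dx": 0, "dy": 0, "dz": 0.05, "jaw": 0}]}}

```text
time: 9.52
tcp_pos: [0.4795, 0.0141, 0.0583]
orientation: [-0.003, 0.997, 0.045, 0.07]
ft_force: [-1.7, 1.4, 6.0]
opening: 0.0009
finger_force: 2.8
```

Call:
{"op": "move_arm", "data": {"targets": [{"wx": 0, "wy": 0, "wz": 0, "dx": 0, "dy": 0, "dz": -0.3, "jaw": 0}, {"wx": 0, "wy": 0, "wz": 0, "dx": 0, "dy": 0, "dz": -1, "jaw": 0}, {"wx": 0, "wy": 0, "wz": 0, "dx": 0, "dy": 0, "dz": -3, "jaw": 0}, {"wx": 0, "wy": 0, "wz": 0, "dx": -2, "dy": 0, "dz": -6, "jaw": 0}, {"wx": 0, "wy": 0, "wz": 0, "dx": -5, "dy": -3, "dz": -9, "jaw": 0}, {"wx": 0, "wy": 0, "wz": 0, "dx": -7, "dy": -6, "dz": -12, "jaw": 0}, {"wx": 0, "wy": 0, "wz": 0, "dx": -9, "dy": -9, "dz": -13, "jaw": 0}, {"wx": 0, "wy": 0, "wz": 0, "dx": -10, "dy": -12, "dz": -14, "jaw": 0}, {"wx": 0, "wy": 0, "wz": 0, "dx": -10, "dy": -14, "dz": -14, "jaw": 0}, {"wx": 0, "wy": 0, "wz": 0, "dx": -10, "dy": -14, "dz": -14, "jaw": 0}, {"wx": 0, "wy": 0, "wz": 0, "dx": -10, "dy": -14, "dz": -14, "jaw": 0}]}}

```text
time: 10.43
tcp_pos: [0.3485, 0.1434, 0.1834]
orientation: [-0.003, 0.996, 0.047, 0.07]
ft_force: [-0.1, -0.6, -0.4]
opening: 0.0001
finger_force: 0.0
```

```bash
python3 look.py g
```

```text
10.4333 [0.34845722 0.14339007 0.1833906 ] 8.117150376971832e-05 [-0.08491354 -0.57937611 -0.36134961]
scene 519 [0.6031 0.0172 0.0631] [0.6681 0.0856 0.1214]
scene rim 181 ((0.636022686958313, 0.0512002669274807), 0.03460713475942612)
top 325 [0.6007 0.023  0.0604] [0.6659 0.0844 0.1239]
top rim 80 ((0.6339442729949951, 0.05465320125222206), 0.03301109001040459)
```

View pics/g.png

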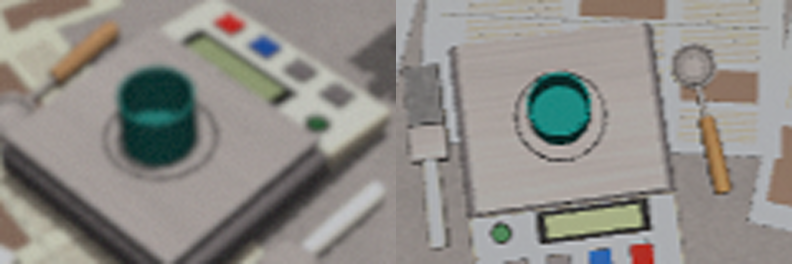

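The cup is still inside the ring, at (157,115) on the left and (560,107) on the right. The keys look free, the hand is clear, and the brush and spoon are where they were.

```bash
python3 -c "
from rig import *
print(hand_in())"
```

```text
the job is handed in; nothing more can be done
None
```

The job is handed in: the cup stands inside the ring about 3 mm off the pan's centre by camera, the tare key was pressed to about 6 N and released, and the arm is drawn back; the hand-in gave no verdict.

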